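Close the bench cable duct: tuck the cover under the lapped flap and hold it down

ROBOT

A 6-joint arm with a two-finger parallel gripper is mounted at the origin on the work surface. World frame = base frame: x ahead of the robot, y to its left, z up, the work surface at z = 0. Lengths are in m, angles in rad, forces in N, time in s.
With the tool pointing down it reaches from about 0.35 to 0.975 m from the base axis. Payload 4.9 kg.
Tool frame: the origin (TCP) lies on the centre line of the jaws, within the pads' length; the fingertips stand manip.tip_reach ahead of it and the grasp point (between the pads) is the TCP (manip.tip_reach is the distance from the TCP to the fingertips, in m); z points along the fingers, y is the line along which they close (so a half turn about z gives the same grasp; the last joint's range is limited). The gripper opens to 85 mm and grips with 20 to 120 N. Pads are 22 mm wide; open, the fingers measure 114 mm over their backs; the gripper's body (76 mm by 85 mm) begins 54 mm behind the grasp point. The pads swing forward as they close: fully open they stand 13 mm farther back than shut.
Start: joints at [1.222, 0.053, 1.613, -0, 1.476, -0.119], TCP at [0.142, 0.609, 0.25] pointing down, gripper open.
Joint ranges: [-3.01, 3.01], [-1.01, 2.22], [0.06, 2.58], [-1.02, 4.17], [0.09, 2.62], [-3.14, 3.14]. Speed limits (rad/s): [2.57, 2.57, 3.14, 3.14, 3.14, 3.14].

INTERFACE

Orientations are given as a unit quaternion [w, x, y, z].
In Python, from plant import manip gives the robot as it stands. The module is installed in compiled form; this text tells all that it offers.
- The arm moves only by the tool move_arm, never from a script. Its argument "rows" is a list of rows, each a list of 7 numbers: the shift along the tool's x, y, z in cm, then the turn, a rotation vector about the tool's x, y, z in degrees, then the opening, from -1 (shut) to 1 (fully open). In form: [[tx, ty, tz, ax, ay, az, jaw], ...]. A call has 1 to 20 rows; each row shifts and turns the commanded pose from where the row before left it, along the tool's axes as they then stand; what a row does not reach is not made up. A row lasts 1/12 s, in which the tool goes at most 41.7 mm and 7.16 degrees, less where a joint would pass 70% of its speed; a pose out of reach is approached as far as the arm can. A call is refused whole if a number of a shift passes 4.17 or a number of a turn 7.16, either way. A call with a gripper value outside its range is refused whole. The fingers move at their own pace and stop on an object; the grip force is fixed at half the most. Time passes only in rows, so rows that do not move let the fingers close. It gives the time, the measured TCP pose, the force, the opening and the grip force at its end, in the units of the state.
- manip.state(): the state, without advancing time (a new reading comes with each control period).
- manip.grab_frame(name): name is "side" or "top" or "wrist"; returns a dict with "img" (384x512x3 uint8, blue, green, red), "mtx" (3x3 intrinsics, pixels), "R" (3x3) and "t" (3): a world point X has camera coordinates R X + t. Camera axes: x right, y down, z forward; pixel columns grow to the right and rows downward; lengths in m; the calibration is good to about 2 mm. A picture is of the moment at which its call begins. There is no depth.
- manip.job_done(): hands the job in; it is judged then, once.
The state is a dict: "time": time; "joint_pos": joint angles; "joint_vel": joint speeds; "joint_efforts": joint torques, N m; "tool_pos": TCP position; "tool_rot": TCP orientation; "contact_force": force on the tool from outside, world axes, zero at the start; "ft_torque": the same for the moment, N m; "gripper_width": opening from 0.0 (shut) to 1.0 (fully open); "grasp_force": force on a finger pad.
Only numpy, scipy, OpenCV 4.12 (cv2) and the standard library are available. Lean on these libraries where they do the work, as an engineer would, in place of code of your own. Each camera call takes 0.05 s, during which the arm holds its last target. There are 200 camera calls.

TASK

Close the open part of the bench cable duct with the long loose cover: lay it on the channel and slide its notched-corner end in under the lip of the hinged flap, without lifting the flap, until the cover sits square on the channel and its plain end is flush with the duct's open end. Then press the cover firmly flat on the channel and finish while still holding it there with the gripper (not touching the flap), so that it could be screwed down; leave the other things on the bench where they are.

Things in the scene. Friction and masses are not known exactly. Their poses are not given: they have to be found in the camera images.
- cover: the long loose duct cover: flat aluminium strip 220 x 70 x 5 mm (x, y, z) lying face up on the bench, about 0.24 kg. Origin: centre of its underside; x along its length to the leading end, z up. The leading (+x) end is a tongue 16 mm long, 56 mm wide (notched corners); the tail (-x) end is full width with two dark screw holes
- cover_grip (a point): top of the black finger grip at the middle of the long cover, 30 mm straight above its origin. The grip is 12 mm thick along the cover's x, 50 mm along y, flat-sided, and rises from 5 to 30 mm above the underside: take it from above, fingers closing along the cover's x
- cover_lead (a point): middle of the leading edge of the long cover, on its underside, 110 mm ahead (+x) of its origin
- cover_tail (a point): middle of the tail edge of the long cover, on its underside, 110 mm behind (-x) its origin
- duct: aluminium cable duct screwed to the bench: channel 340 (x) x 80 (y) x 45 mm high; two inward flanges along its top, each 16 mm wide with a 48 mm slot between, are the flat seat for the cover, 45 mm above the bench. Origin: centre of its underside; x along it to the flap end. Bare from the open end (x = -170 mm) to the flap's lip (+20)
- duct_end (a point): middle of the open end of the duct at seat height (x = -170, y = 0, z = 45 mm in the duct's frame). With the cover's tail flush here and its x along the duct's x, the cover's origin is at x = -60, y = 0, z = 45 mm of the duct and 30 mm of it lie under the flap; 15 mm deeper it would meet the socket module
- flap_lip (a point): middle of the flap's free edge (tip of its upturned lip), moving with it; closed, at x = +20, z = 62 mm of the duct. The last 16 mm are bent up 30 degrees, a mouth about 14 mm high; behind it the closed flap's underside is 7.5 mm above the seat, 2.5 mm above a seated cover. Hems 85 mm apart inside hang outside the channel walls
- flap (a joint): angle (rad) of the light aluminium flap (0.10 kg, 90 mm wide) over the sockets, 0 closed, growing as its lip lifts; it hinges freely across the duct at x = +150, z = 54 mm of the duct and falls shut by its own weight
- short_cover: bystander: a shorter spare cover of the same pattern, 120 x 70 x 5 mm with the same grip, loose on the bench; origin at the centre of its underside
- screwdriver: bystander: screwdriver, 190 mm long, lying between duct and cover; origin under its middle
- screw_dish: bystander: small steel dish of screws, 68 mm across, 22 mm high
- tape: bystander: roll of tape lying flat, 90 mm across, 24 mm high
- tube_cup: bystander: paper cup, 64 mm across, 85 mm high
Mind the look-alikes: they are no part of the job. What is shaped like the cover but yellow is not meant.

How it is judged:
On the way:
1. the leading end of the long cover is under the flap's lip by more than 8 mm, low on the channel, with the flap down (x of cover_lead in the frame of duct above 0.028 m and z of cover_lead in the frame of duct between 0.042 and 0.054 m and y of cover_lead in the frame of duct between -0.015 and 0.015 m and value of joint flap below 0.06 rad), for 0.1 s.
At the end, for the whole second after the job is handed in: Long cover at rest, flat on the seat (both ends within 2.5 mm in height), tail within 9 mm of flush, both ends within 7 mm of the centre line, flap shut over it (under 0.03 rad) and untouched by the arm; the fingers touch the cover (over 3 N) and it presses on the duct with over 7 N (x of cover_tail in the frame of duct between -0.179 and -0.161 m and y of cover_tail in the frame of duct between -0.007 and 0.007 m and y of cover_lead in the frame of duct between -0.007 and 0.007 m and z of cover_tail in the frame of duct between 0.0425 and 0.0475 m and z of cover_lead in the frame of duct between 0.0425 and 0.0475 m and value of joint flap below 0.03 rad and contact force between cover and duct above 7 N and contact force between the fingers and cover above 3 N and contact force between the arm and flap below 0.5 N and linear speed of cover below 0.01 m/s); the arm keeps its last pose, push and grip.
It fails at once if the flap is lifted (more than 0.08 rad, about 10 mm at its lip) (value of joint flap above 0.08 rad).
It fails at once if another thing on the bench is moved more than 30 mm (distance of any of short_cover, screwdriver, screw_dish, tape, tube_cup from where it was at the start of the episode above 0.03 m).
It also fails if it takes over 45 s, if anything falls off the work surface, if the arm or the gripper's body presses on something with over 40 N, if the wrist force passes 120 N, or if a joint passes its speed limit or range.

## Working session

There is one attempt and no reset: what is moved stays moved. The work goes in short steps, Python scripts to look and compute and a tool call to move; the robot and the scene stay as the last step left them, time stands still between calls to the robot, and variables do not carry over. Pictures are saved under pics/ and viewed, at most 10 in all, crops included, and the job is handed in when it is done.

Besides the shell and the picture viewer there is one more tool, called after "Request:" by a JSON object that holds its "api" and its "payload", one argument or row to a line. move_arm: Moves the arm, as the interface text tells. Its arguments: {"type":"object","properties":{"rows":{"type":"array","items":{"type":"array","items":{"type":"number"}}}},"required":["rows"]}

```bash
mkdir -p pics; python3 - <<'E'
from plant import manip
import cv2,numpy as np,pickle
for n in("top","side"):
    f=manip.grab_frame(n);cv2.imwrite(f"pics/{n}0.png",f["img"]);pickle.dump(f,open(f"{n}0.pkl","wb"))
    print(n,f["mtx"].tolist(),np.round(f["R"],3).tolist(),f["t"])
print(manip.state(),manip.tip_reach)
E
```

```text
top [[404.66047599015087, 0.0, 246.8209094097426], [0.0, 404.66047599015087, 192.11612059229412], [0.0, 0.0, 1.0]] [[0.003, -1.0, -0.002], [-0.997, -0.002, -0.082], [0.082, 0.002, -0.997]] [-0.00752836  0.4800865   1.0180916 ]
side [[352.02186545888526, 0.0, 251.8172659856937], [0.0, 352.02186545888526, 195.8905850577494], [0.0, 0.0, 1.0]] [[-0.991, -0.136, -0.011], [-0.084, 0.668, -0.739], [0.108, -0.731, -0.673]] [0.47631935 0.09772914 0.82690085]
{'time': 0.1, 'joint_pos': array([ 1.22200442e+00,  5.32940940e-02,  1.61412617e+00, -2.86314724e-06,
        1.47601063e+00, -1.19032092e-01]), 'joint_vel': array([ 0.00084164, -0.00207085, -0.00486639,  0.00048263, -0.00068973,
        0.0007619 ]), 'joint_efforts': array([ 2.95830596e-04, -3.94901276e+01, -3.71363819e+01, -1.40184643e-04,
        3.86589876e-03,  1.30438798e-05]), 'tool_pos': array([0.14218112, 0.60808017, 0.24920215]), 'tool_rot': array([-2.11651428e-04,  1.14627205e-01,  9.93408153e-01, -8.94418490e-04]), 'contact_force': array([ 0.2985118 ,  0.39617312, -0.51653089]), 'ft_torque': array([ 0.00415225, -0.02181561,  0.02122013]), 'grasp_force': 0.0, 'gripper_width': 0.9999371224239819} 0.019
```

View pics/top0.png

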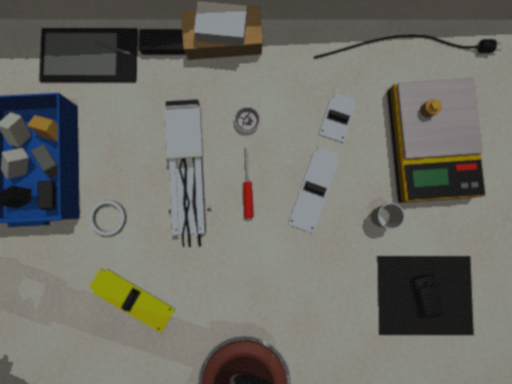

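View pics/side0.png

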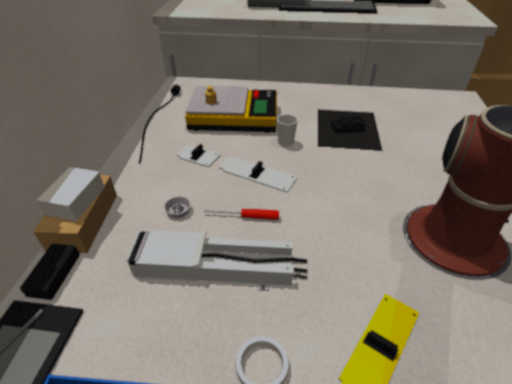

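Long white strips: the long cover at top (314,190), the shorter spare at (337,118), and a yellow look-alike at (131,299). The long white one fits: it is about 2x the spare's length, and its dark holes are at the lower end, near (293,225). The duct is at (186,170), with the flap at the top and the open end at the bottom near (187,240). I'll confirm with an enlarged crop.

```bash
cat > h.py <<'E'
import cv2,numpy as np,pickle
from plant import manip
def ray(f,uv,z):
    d=np.linalg.inv(f["mtx"])@np.r_[uv,1]; d=f["R"].T@d; c=-f["R"].T@f["t"]
    return c+d*(z-c[2])/d[2]
def proj(f,X):
    p=f["mtx"]@(f["R"]@np.array(X)+f["t"]); return p[:2]/p[2]
E
python3 - <<'E'
from h import *
f=pickle.load(open("top0.pkl","rb"));im=f["img"]
a=cv2.resize(im[90:250,150:250],None,fx=3.7,fy=3.7,interpolation=cv2.INTER_CUBIC)
b=cv2.resize(im[90:250,280:380],None,fx=3.7,fy=3.7,interpolation=cv2.INTER_CUBIC)
cv2.imwrite("pics/crop0.png",np.hstack([a,b]))
g=cv2.cvtColor(im,cv2.COLOR_BGR2HSV)
print(im[200,307],im[175,320],im[200,350],im[120,185],im[200,173],im[200,220],im[188,314])
print(ray(f,(187,241),.045),ray(f,(314,190),.03))
E
```

```text
[149 145 140] [149 145 140] [132 141 141] [149 145 139] [149 143 139] [128 137 140] [37 36 37]
[0.35612217 0.14155463 0.045     ] [ 0.48507149 -0.17688984  0.03      ]
```

View pics/crop0.png

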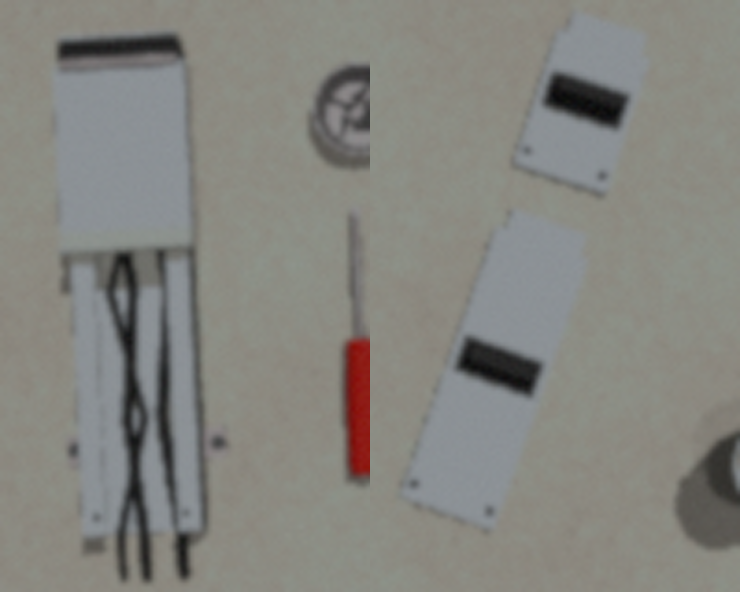

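Confirmed: the right half shows the long white cover with its notched end up at crop (545,220) and holes at the lower end (413,484), (490,511). The spare sits above it. The left half shows the duct, with the flap lip at crop y≈250 and the open end at y≈535.

```bash
python3 - <<'E'
from h import *
f=pickle.load(open("top0.pkl","rb"));im=cv2.GaussianBlur(f["img"],(3,3),0).astype(int)
m=((im[...,0]-im[...,2]>3)&(im[...,0]>115)).astype(np.uint8)
n,l,s,c=cv2.connectedComponentsWithStats(m)
for i in range(1,n):
    if s[i,4]>80: print(i,s[i],c[i])
# cover: fill
i=l[205,305]; cs,_=cv2.findContours((l==i).astype(np.uint8),0,2)
P=np.array([ray(f,p[0],.005)[:2] for p in max(cs,key=len)],np.float32)
print("cover rect",cv2.minAreaRect(P))
h=[ray(f,(280+(x-370)/3.7,90+y/3.7),.005) for x,y in((413,484),(490,511))]; print("holes",h)
# grip
d=((im.max(2)<85)).astype(np.uint8);d[:, :295]=0;d[:,335:]=0;d[:170]=0;d[205:]=0
ys,xs=np.nonzero(d);print("grip px",xs.mean(),ys.mean(),len(xs),ray(f,(xs.mean(),ys.mean()),.028))
# duct flange rows
for r in range(162,240,6):
    x=np.nonzero(m[r,155:215])[0]+155
    if len(x): print(r,x.min(),x.max(),np.round(ray(f,(x.min()-.5,r),.045)[:2],4),np.round(ray(f,(x.max()+.5,r),.045)[:2],4))
g=f["img"]
for col in(174,176,198,200): print(col,g[228:242,col].sum(1).tolist())
for r in(170,190,215,228): print(r,g[r,164:212].sum(1).tolist())
E
```

```text
1 [ 195   12   50   25 1028] [221.05836576  23.00389105]
3 [320  94  35  48 838] [337.3221957 117.5823389]
4 [ 165  107   37   46 1553] [182.66065679 129.99613651]
8 [ 289  147   49   85 1886] [313.93054083 189.53287381]
10 [195 160   9  73 440] [199.06590909 196.12727273]
11 [169 162  15  73 770] [176.1038961  199.27792208]
12 [ 19 165  28  20 198] [ 33.81818182 176.96969697]
14 [187 168   7  33 156] [189.86538462 181.93589744]
16 [ 90 201  34  34 255] [106.59215686 217.79215686]
17 [189 203   8  31 136] [191.61029412 220.45588235]
18 [  4 217  56   4  93] [ 31.7311828 218.5483871]
cover rect ((0.49083396792411804, -0.1819067895412445), (0.0679461807012558, 0.21801303327083588), 69.8813247680664)
holes [array([ 0.40716229, -0.12228946,  0.005     ]), array([ 0.388512  , -0.17587638,  0.005     ])]
grip px 314.359375 188.546875 192 [ 0.48896165 -0.1781738   0.028     ]
162 170 200 [0.5536 0.1885] [0.5538 0.1105]
168 170 200 [0.5384 0.1883] [0.5386 0.1103]
174 170 201 [0.5232 0.188 ] [0.5234 0.1076]
180 171 201 [0.508  0.1852] [0.5082 0.1074]
186 171 201 [0.4929 0.1849] [0.4931 0.1072
[... 931 characters left out ...]
 415, 427, 435, 434, 434, 426, 393, 405, 431, 432, 432, 433, 404, 299, 162, 117, 220, 358, 422, 436, 433, 411, 315, 183, 115, 213, 355, 423, 436, 436, 437, 407, 327, 261, 341, 397, 409, 405, 410, 403, 411, 418]
215 [409, 408, 409, 409, 394, 384, 380, 387, 419, 428, 432, 435, 423, 395, 407, 429, 436, 439, 433, 407, 315, 187, 114, 214, 356, 417, 436, 434, 427, 376, 264, 150, 202, 351, 420, 432, 437, 431, 421, 352, 275, 305, 373, 399, 408, 411, 409, 408]
228 [409, 407, 405, 407, 399, 405, 394, 370, 401, 428, 425, 399, 396, 415, 404, 417, 429, 413, 324, 202, 218, 310, 285, 176, 136, 246, 366, 421, 431, 431, 432, 410, 315, 273, 349, 358, 347, 395, 426, 408, 313, 257, 341, 397, 407, 408, 407, 409]
```

Request:
{"api": "move_arm", "payload": {
  "rows": [
    [0,0,0,0,0,6.93,1],
    [0,0,0,0,0,6.93,1],
    [0,0,0,0,0,6.93,1],
    [0,0,0,0,0,6.93,1],
    [0,0,0,0,0,6.93,1],
    [0,0,0,0,0,6.93,1],
    [0,0,0,0,0,6.93,1],
    [0,0,0,0,0,6.93,1],
    [0,0,0,0,0,6.93,1],
    [0,0,0,0,0,6.93,1],
    [0,0,0,0,0,6.93,1],
    [0,0,0,0,0,6.93,1],
    [0,0,0,0,0,6.93,1],
    [0,0,0,0,0,6.93,1]
  ]
}}

```text
time: 1.27
tool_pos: [0.1422, 0.6082, 0.2495]
tool_rot: [0.0, 0.822, 0.57, -0.001]
contact_force: [0.6, -0.4, 0.1]
gripper_width: 1.001
grasp_force: 0.0
```

Request:
{"api": "move_arm", "payload": {
  "rows": [
    [-2.6,2.4,0,0,0,0,1],
    [-2.6,2.4,0,0,0,0,1],
    [-2.6,2.4,0,0,0,0,1],
    [-2.6,2.4,0,0,0,0,1],
    [-2.6,2.4,0,0,0,0,1],
    [-2.6,2.4,0,0,0,0,1],
    [-2.6,2.4,0,0,0,0,1],
    [-2.6,2.4,0,0,0,0,1],
    [-2.6,2.4,0,0,0,0,1],
    [-2.6,2.4,0,0,0,0,1],
    [-2.6,2.4,0,0,0,0,1],
    [-2.6,2.4,0,0,0,0,1]
  ]
}}

```text
time: 2.27
tool_pos: [0.3049, 0.2147, 0.2499]
tool_rot: [0.0, 0.82, 0.573, 0.0]
contact_force: [0.5, -0.9, -0.3]
gripper_width: 0.997
grasp_force: 0.0
```

Request:
{"api": "move_arm", "payload": {
  "rows": [
    [-2.6,2.4,0,0,0,0,1],
    [-2.6,2.4,0,0,0,0,1],
    [-2.6,2.4,0,0,0,0,1],
    [-2.6,2.4,0,0,0,0,1],
    [-2.6,2.4,0,0,0,0,1],
    [-2.6,2.4,0,0,0,0,1],
    [-2.6,2.4,0,0,0,0,1],
    [-2.6,2.4,0,0,0,0,1],
    [-2.6,2.4,0,0,0,0,1],
    [-2.6,2.4,0,0,0,0,1],
    [-2.6,2.4,0,0,0,0,1],
    [-2.6,2.4,0,0,0,0,1],
    [0,0,0,0,0,0,1],
    [0,0,0,0,0,0,1]
  ]
}}

```text
time: 3.43
tool_pos: [0.4675, -0.1771, 0.2493]
tool_rot: [-0.001, 0.821, 0.571, -0.0]
contact_force: [-0.8, 1.3, 0.2]
gripper_width: 1.0
grasp_force: 0.0
```

```bash
python3 - <<'E'
from h import *
f=manip.grab_frame("wrist");pickle.dump(f,open("w1.pkl","wb"));cv2.imwrite("pics/w1.png",f["img"])
s=manip.state();print(s["time"],s["tool_pos"],s["tool_rot"],s["joint_pos"],-f["R"].T@f["t"])
E
```

```text
3.4833 [ 0.46729819 -0.1759988   0.24950691] [-9.80013705e-04  8.20390912e-01  5.71802157e-01 -2.91982006e-04] [-5.09522257e-01 -2.53113081e-01  1.89837181e+00  3.32781569e-04
  1.49835198e+00 -1.56152843e-01] [ 0.49352732 -0.11111874  0.3739523 ]
```

View pics/w1.png

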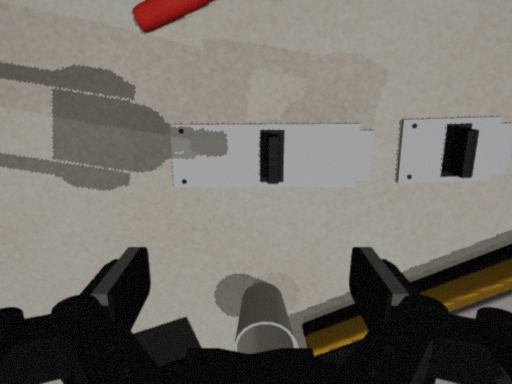

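The wrist view shows the long cover (173–372, 123–187) with tail holes at left (181,131), (184,181), the tongue at right, and the grip at (272,155). The spare is further right.

```bash
python3 - <<'E'
from h import *
f=pickle.load(open("w1.pkl","rb"));im=cv2.GaussianBlur(f["img"],(3,3),0).astype(int)
g=f["img"]
d=(im.max(2)<90).astype(np.uint8)
for u,v in((181,131),(184,181)):
    w=255-im[v-5:v+6,u-5:u+6].max(2); w=np.clip(w-np.median(w)-15,0,None)
    yy,xx=np.mgrid[v-5:v+6,u-5:u+6]; p=((xx*w).sum()/w.sum(),(yy*w).sum()/w.sum()); print("hole",p,ray(f,p,.005))
m=((im[...,0]-im[...,2]>2)&(im[...,0]>100)).astype(np.uint8)
m[:110]=0;m[200:]=0;m[:,:170]=0;m[:,380:]=0
top=[];bot=[]
for c in [230,240,250,300,310,320,330,340,350]:
    r=np.nonzero(m[:,c])[0];top.append(ray(f,(c,r.min()-.5),.005)[:2]);bot.append(ray(f,(c,r.max()+.5),.005)[:2])
for L in(top,bot):
    L=np.array(L);k=np.polyfit(L[:,0],L[:,1],1);print("edge",np.degrees(np.arctan(k[0])),L.mean(0))
print("width",np.linalg.norm(np.mean(top,0)-np.mean(bot,0)))
tl=[];ld=[]
for r in range(135,178,4):
    c=np.nonzero(m[r])[0]; ld.append(ray(f,(c.max()+.5,r),.005)[:2])
    tl.append(ray(f,(c.min()-.5,r),.005)[:2])
print("lead",np.median(ld,0),"tail",np.median(tl,0))
# grip top: profile along row 155
print(g[155,254:292].sum(1).tolist()); print(g[122:192,265].sum(1).tolist())
print(g[122:192,278].sum(1).tolist())
E
```

```text
hole (np.float64(180.73373983739836), np.float64(130.66463414634146)) [ 0.40960356 -0.12147656  0.005     ]
hole (np.float64(183.8155197657394), np.float64(181.099560761347)) [ 0.39033962 -0.17427246  0.005     ]
edge -18.632029430725193 [ 0.52853238 -0.15982018]
edge -19.86014531549281 [ 0.50810034 -0.22235416]
width 0.06578728982044879
lead [ 0.59478393 -0.21834664] tail [ 0.44625124 -0.15540924]
[477, 473, 482, 470, 388, 298, 140, 61, 43, 44, 8, 2, 31, 23, 39, 85, 85, 106, 85, 98, 95, 108, 97, 100, 82, 71, 88, 102, 121, 268, 466, 480, 480, 480, 483, 483, 480, 485]
[398, 345, 401, 476, 482, 486, 481, 422, 186, 99, 80, 50, 49, 59, 16, 61, 50, 6, 53, 58, 63, 60, 62, 54, 25, 39, 32, 37, 54, 10, 34, 48, 58, 2, 32, 9, 41, 34, 39, 42, 58, 24, 44, 42, 18, 53, 0, 44, 26, 54, 65, 57, 4, 27, 50, 58, 67, 102, 107, 206, 376, 470, 477, 488, 481, 475, 464, 464, 465, 469]
[416, 412, 444, 472, 484, 485, 472, 405, 186, 109, 87, 94, 86, 40, 49, 78, 99, 104, 113, 87, 96, 98, 97, 82, 94, 104, 82, 97, 68, 61, 76, 74, 101, 82, 99, 93, 69, 83, 81, 88, 66, 76, 80, 68, 61, 79, 77, 68, 63, 78, 71, 73, 57, 59, 70, 75, 80, 66, 81, 129, 245, 385, 472, 484, 478, 472, 472, 469, 474, 468]
```

```bash
python3 - <<'E'
from h import *
f=pickle.load(open("w1.pkl","rb"))
g=np.array([ray(f,(275.8,156.2),.03)[:2]]);print(g, ray(f,(268.6,156),.03),ray(f,(283,156),.03))
for c in[(.4912,-.1814)]:
    a=np.radians(-19.8);e=np.array([np.cos(a),np.sin(a)]);n=np.array([-e[1],e[0]]);c=np.array(c)
    for x,y in((110,28),(110,-28),(94,35),(94,-35),(-110,35),(-110,-35),(-110,0),(0,0)):
        print(x,y,np.round(proj(f,[*(c+e*x/1000+n*y/1000),.005]),1))
E
```

```text
[[ 0.49648896 -0.17854632]] [ 0.48962484 -0.17578295  0.03      ] [ 0.50348819 -0.18091699  0.03      ]
110 28 [372.8 129.6]
110 -28 [368.3 180. ]
94 35 [358.5 123.1]
94 -35 [353.5 186.1]
-110 35 [168.3 124.9]
-110 -35 [173.  187.6]
-110 0 [170.7 157.1]
0 0 [270.5 156.2]
```

Request:
{"api": "move_arm", "payload": {
  "rows": [
    [0.1,0.5,2.5,0,0,-0.4,1],
    [0.1,0.5,2.5,0,0,0,1],
    [0.1,0.5,2.5,0,0,0,1],
    [0.1,0.5,2.5,0,0,0,1],
    [0.07,0.67,2.5,0,0,0,1],
    [0,0,2.5,0,0,0,1],
    [0,0,2.5,0,0,0,1],
    [0,0,2.5,0,0,0,1],
    [0,0,1.0,0,0,0,1],
    [0,0,0.7,0,0,0,1],
    [0,0,0.4,0,0,0,1],
    [0,0,0,0,0,0,1],
    [0,0,0,0,0,0,0],
    [0,0,0,0,0,0,-0.5],
    [0,0,0,0,0,0,-1],
    [0,0,0,0,0,0,-1],
    [0,0,0,0,0,0,-1],
    [0,0,0,0,0,0,-1]
  ]
}}

```text
time: 4.98
tool_pos: [0.4942, -0.1806, 0.0296]
tool_rot: [-0.0, 0.818, 0.575, -0.0]
contact_force: [-1.5, 0.5, 1.4]
gripper_width: 0.144
grasp_force: 0.9
```

Request:
{"api": "move_arm", "payload": {
  "rows": [
    [0,0,0,0,0,0,-1],
    [0,0,0,0,0,0,-1],
    [0,0,0,0,0,0,-1],
    [0,0,0,0,0,0,-1]
  ]
}}

```text
time: 5.32
tool_pos: [0.4946, -0.1807, 0.0297]
tool_rot: [0.0, 0.818, 0.575, 0.0]
contact_force: [-0.8, 1.0, 5.6]
gripper_width: 0.121
grasp_force: 62.4
```

Request:
{"api": "move_arm", "payload": {
  "rows": [
    [0,0,-0.5,0,0,0,-1],
    [0,0,-1.5,0,0,0,-1],
    [0,0,-2,0,0,0,-1],
    [0,0,-2,0,0,0,-1],
    [0,0,-2,0,0,0,-1],
    [0,0,-2,0,0,0,-1],
    [0,0,-2,0,0,0,-1],
    [0,0,-1,0,0,-2,-1],
    [0,0,0,0,0,-4,-1],
    [0,0,0,0,0,-5,-1],
    [0,0,0,0,0,-5,-1],
    [0,0,0,0,0,-4,-1],
    [0,0,0,0,0,-2.8,-1],
    [0,0,0,0,0,0,-1]
  ]
}}

```text
time: 6.48
tool_pos: [0.4936, -0.1801, 0.1581]
tool_rot: [-0.001, 0.688, 0.726, -0.0]
contact_force: [-0.3, 0.7, -3.5]
gripper_width: 0.121
grasp_force: 61.4
```

Request:
{"api": "move_arm", "payload": {
  "rows": [
    [1,-0.2,0,0,0,0,-1],
    [2,-0.4,0,0,0,0,-1],
    [2.5,-0.45,0,0,0,0,-1],
    [2.7,-0.45,0,0,0,0,-1],
    [2.7,-0.45,0,0,0,0,-1],
    [2.7,-0.45,0,0,0,0,-1],
    [2.7,-0.45,0,0,0,0,-1],
    [2.7,-0.45,0,0,0,0,-1],
    [2.7,-0.45,0,0,0,0,-1],
    [2.7,-0.45,0,0,0,0,-1],
    [2.5,-0.45,0,0,0,0,-1],
    [2.5,-0.45,0,0,0,0,-1],
    [2,-0.45,0,0,0,0,-1],
    [1.2,-0.2,0,0,0,0,-1],
    [0.8,-0.1,0,0,0,0,-1],
    [0,0,0,0,0,0,-1],
    [0,0,0,0,0,0,-1]
  ]
}}

```text
time: 7.9
tool_pos: [0.418, 0.15, 0.1591]
tool_rot: [0.0, 0.688, 0.726, -0.0]
contact_force: [-0.7, 0.1, -4.0]
gripper_width: 0.124
grasp_force: 61.4
```

```bash
python3 - <<'E'
from h import *
F={n:manip.grab_frame(n) for n in("wrist","top","side")}
pickle.dump(F,open("F2.pkl","wb"))
v=np.vstack([np.hstack([F["wrist"]["img"],F["side"]["img"]])]);cv2.imwrite("pics/f2.png",cv2.resize(v,(800,300),interpolation=cv2.INTER_AREA))
cv2.imwrite("pics/w2.png",F["wrist"]["img"])
s=manip.state();print(s["time"],s["tool_pos"],s["tool_rot"],s["contact_force"])
E
```

```text
8.05 [0.41852234 0.14927664 0.15924082] [ 6.93095767e-05  6.88750796e-01  7.24998153e-01 -1.17238611e-04] [ 0.16062241 -0.9820273  -2.90819386]
```

View pics/f2.png

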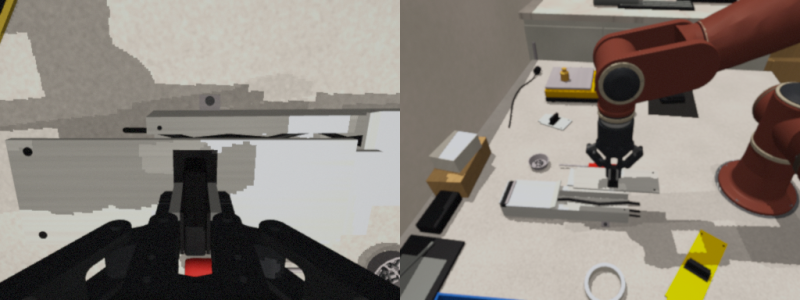

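The half-scale wrist view (left) shows the held cover with its holes at (27,152) and (43,235). The duct lies behind it, with its open end at x≈148 and the flap at x>362. The side view (right) shows the cover held level in the gripper above the duct. I'll look at the wrist view at full size.

View pics/w2.png

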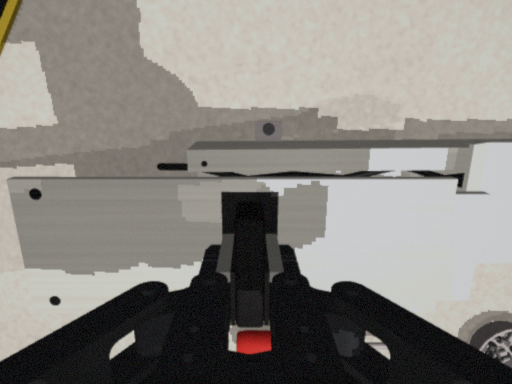

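The wrist view shows the cover's tail edge at x≈10, holes at (35,194) and (55,300), its +y edge along row ≈178, and the tongue tip at x≈487. The duct's +y flange edge runs along row ≈149, its open end is at x≈189, and the flap lip is at x≈471.

```bash
python3 - <<'E'
from h import *
F=pickle.load(open("F2.pkl","rb"));f=F["wrist"];g=f["img"].astype(int).sum(2)
b=cv2.GaussianBlur(f["img"],(3,3),0).astype(int).sum(2)
print("cam",-f["R"].T@f["t"])
def edge(c,r0,r1,pol,arr=b):
    d=np.diff(arr[r0:r1,c]);i=(np.argmax(d) if pol>0 else np.argmin(d));return r0+i+.5
T=np.array([.4185,.1493]);a=np.radians(2*np.degrees(np.arctan2(.725,.68875))-90);e=np.array([np.cos(a),np.sin(a)]);n=np.array([-e[1],e[0]])
print("tool yaw",np.degrees(a))
loc=lambda P:np.array([(P[:2]-T)@e,(P[:2]-T)@n])
# duct wall top edge: dark->bright in rows 144-155
D=[];C=[]
for c in range(205,450,12):
    r=edge(c,141,158,1);D.append(np.r_[ray(f,(c,r),.045)[:2],r])
for c in list(range(20,185,12))+list(range(330,450,12)):
    r=edge(c,172,185,1 if c<185 else 1);C.append(np.r_[ray(f,(c,r),.1345)[:2],r])
for nme,L in(("duct",D),("cover",C)):
    L=np.array(L);k=np.polyfit(L[:,0],L[:,1],1);print(nme,np.degrees(np.arctan(k[0])),k[1]+k[0]*.42,L[:,2].tolist(), (L[:,1]-np.polyval(k,L[:,0])).round(4).tolist())
for u,v in((35,194),(55,300)):
    w=b[v-7:v+8,u-7:u+8];w=np.clip(np.median(w)-w-60,0,None);yy,xx=np.mgrid[v-7:v+8,u-7:u+8]
    p=((xx*w).sum()/w.sum(),(yy*w).sum()/w.sum());P=ray(f,p,.1345);print("hole",p,P,loc(P))
for r in(153,157,161,165): 
    d=np.diff(b[r,175:205]);c=175+np.argmax(d)+.5;print("end",r,c,ray(f,(c,r),.045))
for r in(155,160,165,175,185):
    print("lip",r,b[r,455:490].tolist())
print(b[200,460:512].tolist())
for r in(200,220):
    d=np.diff(b[r,0:30]);c=np.argmin(d)+.5;P=ray(f,(c,r),.1345);print("tail",r,c,P,loc(P))
# top cam
ft=pickle.load(open("top0.pkl","rb"));bt=cv2.GaussianBlur(ft["img"],(3,3),0).astype(int).sum(2)
for c in(174,176,179,196): 
    i=226+np.argmin(np.diff(bt[226:240,c]))+.5;print("topcam end",c,i,ray(ft,(c,i),.045))
for c in(172,178,184,190,196): print("lip",c,bt[150:168,c].tolist())
E
```

```text
cam [0.41556419 0.22043518 0.28360325]
tool yaw 2.937601428771657
duct 3.52097803574598 0.18248951591787888 [149.5, 149.5, 149.5, 148.5, 148.5, 148.5, 148.5, 148.5, 148.5, 148.5, 148.5, 148.5, 148.5, 147.5, 147.5, 147.5, 147.5, 147.5, 147.5, 147.5, 147.5] [-0.0002, -0.0002, -0.0003, 0.0003, 0.0003, 0.0002, 0.0001, 0.0, -0.0, -0.0001, -0.0002, -0.0002, -0.0003, 0.0003, 0.0003, 0.0002, 0.0001, 0.0, -0.0, -0.0001, -0.0002]
cover 3.049830864642739 0.1832692842444008 [178.5, 178.5, 178.5, 178.5, 179.5, 178.5, 178.5, 178.5, 178.5, 178.5, 178.5, 178.5, 178.5, 178.5, 178.5, 178.5, 178.5, 178.5, 178.5, 178.5, 178.5, 178.5, 178.5, 178.5] [0.0, 0.0, 0.0, 0.0, -0.0004, 0.0, 0.0, 0.0, 0.0, 0.0, 0.0, 0.0, 0.0, 0.0, 0.0, 0.0, 0.0, -0.0, -0.0, -0.0, -0.0, -0.0, -0.0, -0.0]
hole (np.float64(34.85417922010846), np.float64(193.68029611775845)) [0.31925128 0.1707423  0.1345    ] [-0.09801942  0.02650046]
hole (np.float64(54.55264892477548), np.float64(300.29801433632696)) [0.32222575 0.11446673 0.1345    ] [-0.09793289 -0.0298536 ]
end 153 186.5 [0.3728992  0.17704784 0.045     ]
end 157 186.5 [0.372901
[... 1463 characters left out ...]
.5 [0.37205754 0.17405554 0.045     ]
topcam end 176 234.5 [0.37207084 0.16909149 0.045     ]
topcam end 179 233.5 [0.37455947 0.16168597 0.045     ]
topcam end 196 235.5 [0.36973626 0.11942405 0.045     ]
lip 172 [435, 433, 431, 428, 427, 424, 414, 382, 346, 330, 344, 377, 413, 431, 435, 435, 435, 434]
lip 178 [434, 433, 429, 426, 425, 422, 407, 367, 325, 307, 305, 304, 298, 289, 282, 272, 260, 257]
lip 184 [433, 431, 429, 426, 424, 413, 377, 302, 206, 132, 102, 106, 118, 131, 143, 157, 178, 210]
lip 190 [434, 430, 429, 428, 425, 410, 373, 333, 317, 319, 321, 323, 325, 326, 326, 329, 345, 379]
lip 196 [429, 427, 426, 426, 420, 401, 362, 322, 315, 335, 369, 399, 413, 413, 413, 414, 414, 414]
```

Request:
{"api": "move_arm", "payload": {
  "rows": [
    [-0.28,0,1,0,0,-0.35,-1],
    [-0.27,0,1.5,0,0,0,-1],
    [0,0,1.5,0,0,0,-1],
    [0,0,1.5,0,0,0,-1],
    [0,0,1,0,0,0,-1],
    [0,0,0.8,0,0,0,-1],
    [0,0,0.4,0,0,0,-1],
    [0,0,0,0,0,0,-1],
    [0,0,0,0,0,0,-1]
  ]
}}

```text
time: 8.8
tool_pos: [0.419, 0.1444, 0.0826]
tool_rot: [0.0, 0.686, 0.727, 0.0]
contact_force: [0.0, 1.0, -2.9]
gripper_width: 0.125
grasp_force: 61.3
```

```bash
python3 - <<'E'
from h import *
F={n:manip.grab_frame(n) for n in("wrist","side")}
pickle.dump(F,open("F3.pkl","wb"))
s=F["side"]["img"][220:300,150:330]
v=np.vstack([cv2.resize(F["wrist"]["img"],(400,300)),cv2.resize(s,(400,178),interpolation=cv2.INTER_CUBIC)]);cv2.imwrite("pics/f3.png",cv2.resize(v,None,fx=1.25,fy=1.25))
s=manip.state();print(s["time"],s["tool_pos"],s["tool_rot"],s["contact_force"])
E
```

```text
8.9 [0.41946043 0.1445648  0.08324854] [5.39599016e-04 6.86036560e-01 7.27566512e-01 7.19701536e-04] [-0.31303556 -1.23893484 -2.45827814]
```

View pics/f3.png

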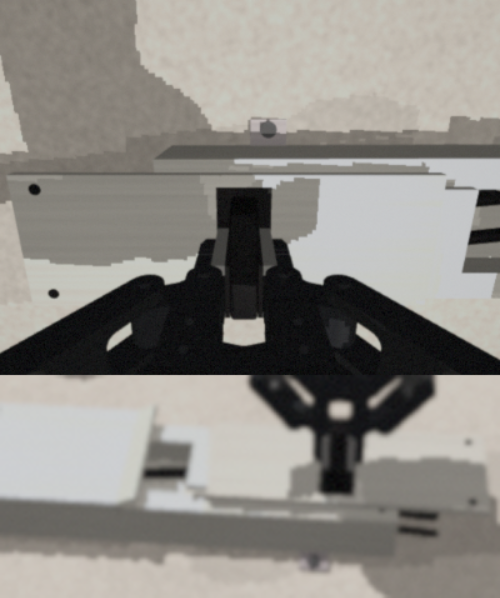

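Top part: the cover hovers just above the duct and parallel to it, with the duct's +y edge at row ≈158 and the cover's edge at row ≈174. Bottom part: the tongue edge at (205,460) is well short of the flap lip at (150,420). I'll measure the lateral offset precisely.

```bash
python3 - <<'E'
from h import *
F=pickle.load(open("F3.pkl","rb"));f=F["wrist"]
b=cv2.GaussianBlur(f["img"],(3,3),0).astype(int).sum(2)
def edges(c,r0,r1):
    d=np.diff(b[r0:r1,c]);return r0+np.argmax(d)+.5
for nme,cols,r0,r1,z in(("duct",range(190,430,16),152,172,.045),("cover",[c for c in range(20,440,12) if not 215<c<335],172,190,.0585)):
    L=np.array([[*ray(f,(c,edges(c,r0,r1)),z)[:2],edges(c,r0,r1)] for c in cols]);k=np.polyfit(L[:,0],L[:,1],1)
    print(nme,np.degrees(np.arctan(k[0])),np.polyval(k,.42),L[:,2].tolist())
print([b[150:195,c].tolist() for c in (250,360)])
for v,u in((193,35),(300,55)):
    w=b[v-9:v+10,u-9:u+10];w=np.clip(np.median(w)-w-60,0,None);yy,xx=np.mgrid[v-9:v+10,u-9:u+10]
    print("hole",ray(f,((xx*w).sum()/w.sum(),(yy*w).sum()/w.sum()),.0585))
E
```

```text
duct 3.6674385405943903 0.1824745573879341 [162.5, 162.5, 162.5, 162.5, 162.5, 162.5, 162.5, 162.5, 162.5, 162.5, 161.5, 161.5, 161.5, 161.5, 161.5]
cover 3.3426550442636245 0.17778347821211327 [178.5, 178.5, 178.5, 178.5, 178.5, 178.5, 178.5, 178.5, 178.5, 178.5, 178.5, 178.5, 178.5, 178.5, 178.5, 178.5, 178.5, 178.5, 178.5, 178.5, 178.5, 178.5, 178.5, 178.5, 178.5]
[[251, 251, 253, 252, 249, 249, 250, 250, 249, 251, 256, 295, 400, 522, 586, 600, 590, 535, 453, 415, 427, 445, 449, 444, 431, 404, 353, 301, 310, 375, 428, 446, 446, 445, 447, 445, 447, 450, 452, 454, 440, 362, 213, 99, 57], [253, 252, 250, 250, 250, 252, 252, 253, 254, 255, 259, 313, 435, 552, 593, 582, 560, 548, 537, 500, 444, 410, 407, 410, 407, 397, 354, 316, 369, 487, 573, 600, 603, 602, 599, 599, 600, 600, 600, 601, 601, 602, 603, 602, 601]]
hole [0.32047158 0.16482254 0.0585    ]
hole [0.32373662 0.10874953 0.0585    ]
```

Request:
{"api": "move_arm", "payload": {
  "rows": [
    [0,0,0.3,0,0,-0.15,-1],
    [0,0,0.3,0,0,0,-1],
    [0,0,0.1,0,0,0,-1],
    [0,0,0,0,0,0,-1],
    [0,0,0,0,0,0,-1]
  ]
}}

```text
time: 9.32
tool_pos: [0.4186, 0.1444, 0.0752]
tool_rot: [-0.0, 0.685, 0.728, -0.0]
contact_force: [0.6, -0.6, -2.8]
gripper_width: 0.124
grasp_force: 61.3
```

Request:
{"api": "move_arm", "payload": {
  "rows": [
    [0,0,0.1,0,0,0,-1],
    [0,0,0.1,0,0,0,-1],
    [0,0,0,0,0,0,-1],
    [0,0,0,0,0,0,-1]
  ]
}}

```text
time: 9.65
tool_pos: [0.419, 0.1445, 0.0747]
tool_rot: [-0.0, 0.685, 0.728, -0.0]
contact_force: [-4.3, -0.1, 5.8]
gripper_width: 0.124
grasp_force: 62.7
```

Request:
{"api": "move_arm", "payload": {
  "rows": [
    [0,0.1,0,0,0,0,-1],
    [0,0.3,0,0,0,0,-1],
    [0,0.5,0,0,0,0,-1],
    [0,0.5,0,0,0,0,-1],
    [0,0.5,0,0,0,0,-1],
    [0,0.5,0,0,0,0,-1],
    [0,0.3,0,0,0,0,-1],
    [0,0.2,0,0,0,0,-1],
    [0,0,0,0,0,0,-1]
  ]
}}

```text
time: 10.4
tool_pos: [0.4485, 0.1464, 0.0747]
tool_rot: [0.0, 0.685, 0.728, 0.0]
contact_force: [-3.3, -0.2, 5.9]
gripper_width: 0.122
grasp_force: 62.6
```

```bash
python3 - <<'E'
from h import *
F={n:manip.grab_frame(n) for n in("wrist","side")}
pickle.dump(F,open("F4.pkl","wb"))
s=F["side"]["img"][210:300,120:320]
v=np.vstack([F["wrist"]["img"][110:320],cv2.resize(s,(512,230),interpolation=cv2.INTER_CUBIC)]);cv2.imwrite("pics/f4.png",v)
s=manip.state();print(s["time"],s["tool_pos"],s["tool_rot"],s["contact_force"])
E
```

```text
10.5 [0.44849823 0.14642675 0.07473404] [3.39246440e-04 6.85079887e-01 7.28467679e-01 5.23281446e-04] [-3.4519834  -0.31056994  5.18066768]
```

View pics/f4.png

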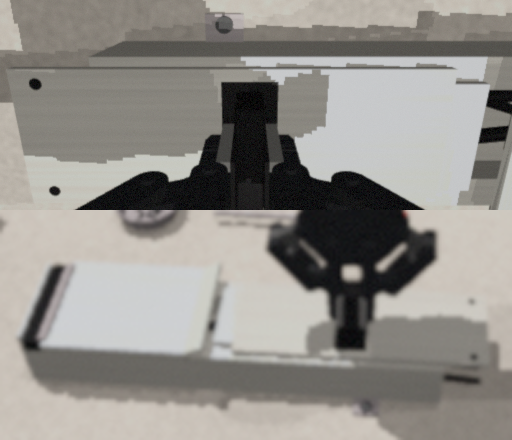

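The cover sits flat and aligned: its +y edge runs parallel to the duct edge in the wrist view, and the tongue at side crop (222,320) is just reaching the lip, with the flap down. I'll keep sliding.

Request:
{"api": "move_arm", "payload": {
  "rows": [
    [0,0.2,0,0,0,0,-1],
    [0,0.3,0,0,0,0,-1],
    [0,0.3,0,0,0,0,-1],
    [0,0.3,0,0,0,0,-1],
    [0,0.3,0,0,0,0,-1],
    [0,0.2,0,0,0,0,-1],
    [0,0.2,0,0,0,0,-1],
    [0,0,0,0,0,0,-1]
  ]
}}

```text
time: 11.17
tool_pos: [0.4664, 0.1475, 0.0747]
tool_rot: [0.0, 0.685, 0.728, 0.0]
contact_force: [-3.7, 0.2, 6.3]
gripper_width: 0.123
grasp_force: 62.6
```

Request:
{"api": "move_arm", "payload": {
  "rows": [
    [0,0.2,0,0,0,0,-1],
    [0,0.3,0,0,0,0,-1],
    [0,0.3,0,0,0,0,-1],
    [0,0.3,0,0,0,0,-1],
    [0,0.2,0,0,0,0,-1],
    [0,0.1,0,0,0,0,-1],
    [0,0,0,0,0,0,-1]
  ]
}}

```text
time: 11.75
tool_pos: [0.4801, 0.1484, 0.0747]
tool_rot: [-0.0, 0.685, 0.728, 0.0]
contact_force: [-3.7, -0.6, 6.3]
gripper_width: 0.128
grasp_force: 62.7
```

```bash
python3 - <<'E'
from h import *
F={n:manip.grab_frame(n) for n in("wrist","side","top")}
pickle.dump(F,open("F5.pkl","wb"))
s=F["side"]["img"][210:300,120:320];t=F["top"]["img"][90:250,150:250]
v=np.vstack([F["wrist"]["img"][110:300],cv2.resize(s,(512,230),interpolation=cv2.INTER_CUBIC)])
v=np.hstack([v,cv2.resize(t,(262,420),interpolation=cv2.INTER_CUBIC)]);cv2.imwrite("pics/f5.png",v)
s=manip.state();print(s["time"],s["tool_pos"],s["tool_rot"],s["contact_force"])
E
```

```text
11.9 [0.4801391  0.14839227 0.07473761] [1.07230569e-04 6.85057629e-01 7.28488818e-01 2.73371857e-04] [-2.9707783  -0.68921595  5.86726389]
```

View pics/f5.png

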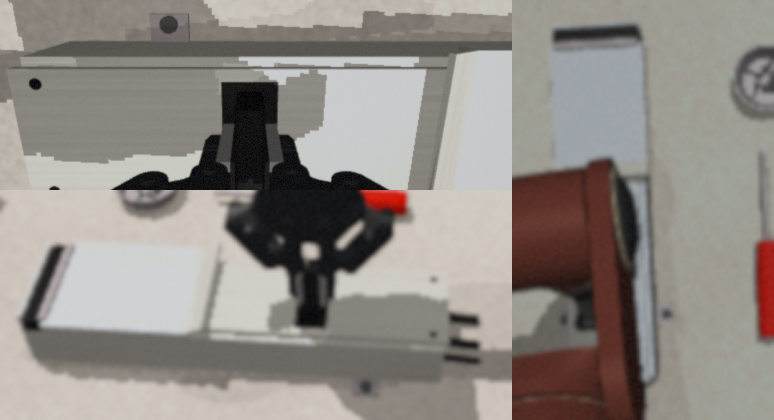

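The tongue is under the flap lip with the flap still down, and the tail is near the duct end (side view, x≈447). I'll measure flushness and lateral position.

```bash
python3 - <<'E'
from h import *
F=pickle.load(open("F5.pkl","rb"));f=F["wrist"]
b=cv2.GaussianBlur(f["img"],(3,3),0).astype(int).sum(2)
for r in(168,170,172,174,176,190,210,230):
    print(r,b[r,0:44].tolist())
def e(c,r0,r1): d=np.diff(b[r0:r1,c]);return r0+np.argmax(d)+.5
for nme,cols,r0,r1,z in(("duct",range(70,410,20),160,175,.045),("cover",[c for c in range(40,410,15) if not 215<c<335],174,190,.05)):
    L=np.array([[*ray(f,(c,e(c,r0,r1)),z)[:2],e(c,r0,r1)] for c in cols]);k=np.polyfit(L[:,0],L[:,1],1)
    print(nme,np.degrees(np.arctan(k[0])),np.polyval(k,[.38,.48,.58]),L[:,2].tolist())
for u,v in((35,194),(55,299)):
    w=b[v-8:v+9,u-8:u+9];w=np.clip(np.median(w)-w-60,0,None);yy,xx=np.mgrid[v-8:v+9,u-8:u+9]
    print("hole",ray(f,((xx*w).sum()/w.sum(),(yy*w).sum()/w.sum()),.05))
E
```

```text
168 [343, 345, 349, 349, 349, 348, 347, 347, 345, 345, 345, 345, 345, 344, 344, 345, 348, 349, 354, 379, 417, 442, 448, 450, 448, 448, 448, 449, 453, 454, 449, 446, 451, 454, 451, 448, 451, 455, 458, 458, 453, 454, 460, 462]
170 [347, 347, 347, 348, 348, 348, 348, 350, 353, 354, 352, 348, 349, 351, 351, 354, 354, 354, 357, 370, 400, 432, 447, 451, 454, 454, 450, 448, 451, 457, 457, 452, 451, 457, 458, 456, 453, 454, 459, 459, 456, 457, 460, 466]
172 [350, 350, 348, 345, 344, 344, 348, 353, 357, 361, 359, 356, 355, 357, 356, 354, 357, 360, 357, 364, 392, 436, 458, 460, 461, 465, 465, 463, 460, 462, 465, 465, 464, 464, 466, 466, 466, 466, 465, 468, 469, 469, 468, 469]
174 [346, 343, 339, 334, 335, 336, 338, 344, 351, 355, 357, 358, 357, 356, 355, 353, 353, 355, 354, 356, 376, 410, 434, 440, 439, 439, 440, 440, 438, 439, 439, 441, 440, 442, 442, 441, 441, 439, 432, 427, 426, 427, 427, 427]
176 [340, 340, 339, 336, 333, 335, 337, 338, 341, 345, 343, 334, 327, 318, 309, 305, 305, 306, 309, 312, 322, 338, 350, 353, 355, 358, 357, 357, 358, 356, 355, 355, 356, 357, 358, 358, 357, 348, 336, 
[... 431 characters left out ...]
, 396, 397, 397, 396, 395, 394, 394]
230 [523, 522, 521, 523, 524, 527, 530, 534, 535, 537, 539, 540, 544, 547, 546, 532, 489, 431, 399, 395, 398, 399, 399, 400, 399, 397, 396, 398, 399, 400, 399, 399, 400, 399, 399, 399, 398, 398, 399, 399, 401, 402, 399, 399]
duct 3.5062004283796413 [0.17994085 0.18606797 0.19219509] [166.5, 166.5, 166.5, 166.5, 166.5, 166.5, 166.5, 166.5, 166.5, 166.5, 166.5, 166.5, 166.5, 166.5, 166.5, 166.5, 166.5]
cover 3.5067892681197264 [0.17543435 0.1815625  0.18769066] [178.5, 178.5, 178.5, 178.5, 178.5, 178.5, 178.5, 178.5, 178.5, 178.5, 178.5, 178.5, 178.5, 178.5, 178.5, 178.5, 178.5]
hole [0.38106085 0.16833318 0.05      ]
hole [0.38447588 0.11198704 0.05      ]
```

```bash
python3 - <<'E'
from h import *
f=pickle.load(open("F5.pkl","rb"))["wrist"]
a=np.radians(3.4);e=np.array([np.cos(a),np.sin(a)])
for nm,u,v,z in(("tail",8.2,190,.05),("tail",12.6,210,.05),("tail",16.8,230,.05),("end",20,168,.045),("end",20.8,172,.045)):
    P=ray(f,(u,v),z);print(nm,P,P[:2]@e)
E
```

```text
tail [0.36909706 0.16932015 0.05      ] 0.3784891476088138
tail [0.36981687 0.15963303 0.05      ] 0.3786331850388552
tail [0.37046732 0.14959666 0.05      ] 0.3786872695877741
end [0.37242751 0.17876356 0.045     ] 0.3823737968616707
end [0.37255764 0.17686056 0.045     ] 0.3823908330154651
```

Request:
{"api": "move_arm", "payload": {
  "rows": [
    [0,0.13,0,0,0,0,-1],
    [0,0.13,0,0,0,0,-1],
    [0,0.12,0,0,0,0,-1],
    [0,0,0,0,0,0,-1],
    [0,0,0.1,0,0,0,-1],
    [0,0,0.1,0,0,0,-1],
    [0,0,0,0,0,0,-1],
    [0,0,0,0,0,0,-1],
    [0,0,0,0,0,0,-1]
  ]
}}

```text
time: 12.65
tool_pos: [0.4839, 0.1486, 0.0747]
tool_rot: [-0.0, 0.685, 0.729, -0.0]
contact_force: [-11.4, -1.0, 19.1]
gripper_width: 0.121
grasp_force: 64.4
```

```bash
python3 - <<'E'
from h import *
F={n:manip.grab_frame(n) for n in("wrist","side")};f=F["wrist"]
b=cv2.GaussianBlur(f["img"],(3,3),0).astype(int).sum(2)
a=np.radians(3.4);e=np.array([np.cos(a),np.sin(a)])
for r,z in((168,.045),(171,.045),(210,.05),(230,.05)):
    d=np.diff(b[r,:30]);c=(np.argmax(d) if z==.045 else np.argmin(d))+.5;print(r,c,ray(f,(c,r),z)[:2]@e)
s=manip.state();print(s["time"],s["tool_pos"],s["contact_force"],np.abs(s["joint_vel"]).max())
v=np.hstack([cv2.resize(F["side"]["img"][200:310,110:330],(440,220),interpolation=cv2.INTER_CUBIC),f["img"][120:340,:300]]);cv2.imwrite("pics/f6.png",v)
E
```

```text
168 11.5 0.3820876199805033
171 12.5 0.3822773304370404
210 9.5 0.38085850000358995
230 16.5 0.3822194292927175
12.75 [0.48390199 0.14864284 0.07470886] [-11.25115557  -2.43290969  18.11214925] 0.0014411984364516633
```

View pics/f6.png

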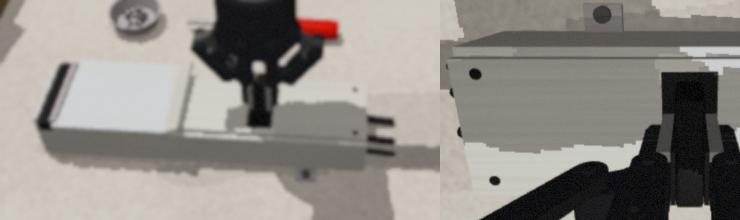

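The cover is flush, its tail within about 1 mm of the duct end. It lies square and flat, and the flap is shut over the tongue. The arm is at rest, pressing with about 18–20 N, so I'm handing in.

```bash
python3 -c "
from plant import manip
print(manip.job_done())"
```

```text
the job is handed in; nothing more can be done
None
```

The long cover is on the duct with its notched end under the closed flap and its tail within about 1 mm of flush; the gripper was still pressing it down with about 18–20 N at hand-in, and no verdict came back.

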